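# Hold the hidden pivot bolt of a tilt fixture

### The job

On the laser-welding bench, the small aluminium swing table on the front of the blue bracket has sagged onto a packing block because its pivot nut is loose. Reach down into the narrow gap between the blue bracket and the black beam-stop plate behind it, grip the pivot bolt's hidden hex head, turn it to bring the table up level (to within a few degrees), and finish while still holding the head firmly so that the bolt cannot turn and I can tighten the nut from the front. Do not touch the swing table or its clamped part, and leave the packing block and everything else on the bench where they are.

Things in the scene. Friction and masses are not known exactly. Their poses are not given: they have to be found in the camera images.
- fixture: Tilt fixture, screwed to the bench: grey base plate 165 x 220 x 12 mm, blue upright bracket, black beam-stop plate behind it. Origin: at bench height, straight below the bolt axis, mid-thickness of the bracket. Its x axis runs parallel to the bolt axis (147 mm above the bench), from bracket to beam stop; y along the bracket towards the swing table's free end; z up. The front is the -x side (swing table, nut).
- bracket_top (a point): Topmost point of the blue bracket, mid-thickness. The bracket is 14 mm thick (fixture x -7 to 7 mm) and 70 mm wide, its top round, radius 35 mm about the bolt axis. On its back sits a brass bushing 36 mm wide, out to x = 18 mm.
- gap_mouth (a point): Middle of the gap between bracket and beam stop, at the height of the beam stop's top edge (157 mm above the bench), 33 mm along the fixture's x. The gap is 52 mm wide (x 7 to 59 mm), open above and at both ends (y). The beam stop is 4 mm thick, 90 mm wide.
- bolt_head: Steel hex head of the pivot bolt, 24 mm across flats (27.7 over corners), 18 mm long (fixture x 20 to 38 mm), in the gap; cannot slide. Origin: its centre, on the bolt axis. Its x is the bolt axis and it turns with the swing table; two flats face its own +y and -y: upright when the table is level, so fingers closed on these two then point straight down, and lean as much as the table when it sags.
- pivot (a joint): Angle of bolt and swing table about the fixture's x axis, rad: 0 = level, negative = the table's free end (fixture +y side) sags, positive = raised above level. Rests on the block at about -0.33 to -0.47 after the first half second. Bolt and table turn freely: let go, the table drops back by its own weight (about 0.2 N m at the bolt).
- swing_table: Aluminium bar 150 mm long (10 thick, 26 high) before the bracket, with a platform 55 x 80 x 6 mm and a clamped steel mould insert at its free end; keyed to the bolt. Origin on the bolt axis, mid-thickness of the bracket; runs along its own +y to 150 mm and takes up x -75 to -10, z -13 to +14 mm (disc at the axis: radius 20 mm). Not to be touched.
- block: Loose aluminium packing block with drilled holes, 25 x 50 x 75 mm, standing on the base plate under the swing table, which rests on it at the start; origin under its centre. It stays there.
- wrench: Bystander: open-ended wrench for the nut, 190 mm long, lying flat; origin under its middle
- pliers: Bystander: red-handled pliers, about 160 mm long, lying flat; origin near the joint
- glasses: Bystander: clear safety glasses with black frame, 135 mm wide, 46 mm high; origin under the middle of the lenses
- torch: Bystander: black pocket torch, 38 mm wide, 140 mm tall, standing on its head; origin under its centre
- vise: Bystander: steel toolmaker's vise, 60 x 170 x 52 mm plus a screw knob; origin under its centre
- joystick: Bystander: black round joystick unit, 124 mm wide, 86 mm tall; origin under its centre

How it is judged (in metres and radians):
On the way:
1. the fingers grip the hex head behind the bracket (contact force between the fingers and bolt_head above 5 N), for 0.2 s.
At the end, for the whole second after the job is handed in: The fingers still grip the hex head (more than 5 N), the swing table is level within 0.07 rad (4 degrees) and not turning, carried by the held bolt alone: it rests neither on the block nor on the robot. The block is upright within 20 mm of its place, and the other things within 25 mm of theirs (contact force between the fingers and bolt_head above 5 N and value of joint pivot between -0.07 and 0.07 rad and velocity of joint pivot between -0.05 and 0.05 rad/s and contact force between swing_table and block below 0.1 N and angle between block's own z axis and vertical below 0.1 rad and distance of block from where it was at the start of the episode below 0.02 m and not (contact force between the fingers and swing_table above 1.5 N) and not (contact force between the arm and swing_table above 1.5 N) and not (distance of any of wrench, pliers, glasses, torch, vise, joystick from where it was at the start of the episode above 0.025 m)); the arm keeps its last pose, push and grip.
It fails at once if the robot touches the swing table or its part (contact force between any of the fingers, the arm and swing_table above 1.5 N).
It fails at once if the packing block is shifted or tipped (distance of block from where it was at the start of the episode above 0.02 m or angle between block's own z axis and vertical above 0.2 rad).
It fails at once if another thing on the bench is disturbed (distance of any of wrench, pliers, glasses, torch, vise, joystick from where it was at the start of the episode above 0.025 m).
It also fails if it takes over 32 s, if anything falls off the work surface, if the arm or the gripper's body presses on something with over 40 N, if the wrist force passes 120 N, or if a joint passes its speed limit or range.

### The arm

A 7-joint arm with a two-finger parallel gripper is mounted at the origin on the work surface. World frame = base frame: x ahead of the robot, y to its left, z up, the work surface at z = 0. Lengths are in m, angles in degrees, forces in N, time in s.
With the tool pointing down it reaches from about 0.35 to 0.775 m from the base axis. Payload 3.1 kg.
Tool frame: the origin (TCP) lies on the centre line of the jaws, within the pads' length; the fingertips stand 17 mm ahead of it and the grasp point (between the pads) lies 2 mm behind it (robot.tip_reach is the distance from the TCP to the fingertips, in m); z points along the fingers, y is the line along which they close (so a half turn about z gives the same grasp; the last joint's range is limited). The gripper opens to 85 mm and grips with 20 to 120 N. Pads are 22 mm wide; open, the fingers measure 114 mm over their backs; the gripper's body (76 mm by 85 mm) begins 54 mm behind the grasp point. The pads swing forward as they close: fully open they stand 13 mm farther back than shut.
Start: joints at [-72.519, 17.813, 0.802, 86.603, -0.252, 75.585, -1.558], TCP at [0.187, 0.517, 0.248] pointing down, gripper open.
Joint ranges: [-154.91, 154.91], [-16.99, 109.72], [-72.82, 74.43], [7.12, 147.25], [-82.49, 262.49], [11.32, 116.49], [-174.64, 174.64]. Speed limits (degrees/s): [159.86, 159.86, 180, 180, 180, 180, 180].

### API

Orientations are given as [roll, pitch, yaw] about the fixed x, y, z axes, in that order (R = Rz(yaw) Ry(pitch) Rx(roll)).
In Python, from station import robot, fingers, vision, workorder, recognise gives the robot as it stands. Calls block until the motion is done:
- robot.move_to(position, orientation): joint-space move of the TCP to a pose.
- robot.line_to(position, orientation=None, velocity=0.15, f_stop=None): straight line of the TCP; orientation=None keeps the orientation; velocity is the mean speed in m/s. With f_stop (N) it stops when the force on the tool has changed by that much, and returns True; else False.
- robot.move_j(angles): joint-space move.
- fingers.gripper_to(opening, force=None): opening from 0.0 (shut) to 1.0 (fully open); force is the grip in N (None keeps the last); returns when the fingers have stopped.
- robot.pause(seconds).
- robot.inverse_kinematics(position, orientation): joint angles nearest the present ones, or None.
- vision.grab_frame(name): name is "scene" or "top" or "wrist"; returns the picture (480x640x3 uint8, red, green, blue); there is no depth.
- vision.calibration(name): a dict with "mtx" (3x3 intrinsics, pixels), "k1" (the pictures are not rectified: a ray, as slopes to the right and down, at radius r is drawn at 1 + k1 r^2 times it, then the intrinsics apply), "extrinsics" (4x4, takes a point from world to camera coordinates); the wrist camera has in their place "T_tool_cam" (4x4, takes a point from camera to tool coordinates, whose origin is the TCP and whose axes are the flange's). Camera axes: x right, y up, looking along -z (the intrinsics and any distortion apply to the point x, -y, -z); pixel columns grow to the right and rows downward; lengths in m; the calibration is good to about 2 mm. A picture is of the moment at which its call begins: read the wrist's pose just before it. calibration takes no time and is no camera call.
A pose or a line that the arm cannot do raises robot.PlanningError and nothing moves.
- workorder.close_job(): hands the job in; it is judged then, once.
Trained networks look in the newest picture that a camera, given by its name, has taken for a name from the list of things; names that differ only in an ending like _2 or _b are one class to them, and where a whole thing is asked for, a point or a joint stands for the part that bears it (a point fixed in the world has none). Each returns a list of dicts, best first, with "p" (0 to 1); they miss things now and then, are a little off and sometimes report something else, mostly with a low value. They report only what shows in the picture. A call takes as long as a camera call.
- recognise(label, camera): "rect" ([centre column, centre row, width, height] in pixels, round what is visible of it).
Readings, each from a call of its own:
- robot.current_time_s(): time.
- robot.current_joint_positions(): joint angles.
- robot.current_dq(): joint speeds.
- robot.current_joint_torque(): joint torques, N m.
- robot.current_tool_pos(): TCP position.
- robot.current_eef_rot(): TCP orientation.
- robot.current_contact_force(): force on the tool from outside, world axes, zero at the start.
- robot.current_torque(): the same for the moment, N m.
- robot.current_finger_gap(): opening from 0.0 (shut) to 1.0 (fully open).
- robot.current_gripper_force(): force on a finger pad.
Only numpy, scipy, OpenCV 4.12 (cv2) and the standard library are available. Lean on these libraries where they do the work, as an engineer would, in place of code of your own. Each camera call takes 0.05 s, during which the arm holds its last target. There are 200 camera calls.

## Working session

There is one attempt and no reset: what is moved stays moved. The work goes in short steps, each a Python script; the robot and the scene stay as the last script left them, time stands still between calls to the robot, and variables do not carry over. Pictures are saved under pics/ and viewed, at most 10 in all, crops included, and the job is handed in when it is done.

```bash
ls; mkdir -p pics; python3 - <<'E'
from station import robot, fingers, vision, workorder, recognise
import cv2, numpy as np
for c in ["scene","top","wrist"]:
    im=vision.grab_frame(c); cv2.imwrite(f"pics/{c}0.png",im[:,:,::-1])
    k=vision.calibration(c); print(c,{a:np.round(b,4).tolist() for a,b in k.items()})
    for l in ["fixture","bracket_top","bolt_head","swing_table","block"]:
        print(l,[(round(d["p"],2),np.round(d["rect"],0).tolist()) for d in recognise(l,c)[:2]])
print(robot.current_time_s(),robot.current_tool_pos(),robot.current_eef_rot())
E
```

```text
pics
scene {'mtx': [[460.9083, 0.0, 311.3532], [0.0, 460.9083, 243.0857], [0.0, 0.0, 1.0]], 'k1': -0.0033, 'extrinsics': [[-0.3395, 0.9403, 0.0222, 0.2016], [-0.5821, -0.2286, 0.7803, 0.173], [0.7388, 0.252, 0.625, -1.4553], [0.0, 0.0, 0.0, 1.0]]}
fixture [(0.74, [325.0, 306.0, 105.0, 105.0])]
bracket_top [(0.84, [327.0, 302.0, 108.0, 102.0])]
bolt_head [(0.62, [305.0, 279.0, 12.0, 13.0]), (0.37, [149.0, 286.0, 30.0, 54.0])]
swing_table []
block [(0.57, [349.0, 302.0, 26.0, 34.0])]
top {'mtx': [[464.5649, 0.0, 319.568], [0.0, 464.5649, 241.1217], [0.0, 0.0, 1.0]], 'k1': -0.0876, 'extrinsics': [[-0.0159, -0.9999, 0.0009, -0.0609], [0.9825, -0.0155, 0.1855, -0.4836], [-0.1855, 0.0038, 0.9826, -1.1886], [0.0, 0.0, 0.0, 1.0]]}
fixture []
bracket_top [(0.73, [277.0, 219.0, 61.0, 46.0]), (0.71, [285.0, 206.0, 88.0, 85.0])]
bolt_head [(0.51, [294.0, 183.0, 10.0, 12.0])]
swing_table [(0.83, [277.0, 219.0, 58.0, 45.0])]
block []
wrist {'mtx': [[342.1902, 0.0, 319.3839], [0.0, 342.1902, 244.0209], [0.0, 0.0, 1.0]], 'k1': -0.0523, 'T_tool_cam': [[0.0005, 0.9591, 0.2832, 0.0725], [1.0, -0.0006, 0.0002, 0.0011], [0.0003, 0.2832, -0.9591, -0.1258], [0.0, 0.0, 0.0, 1.0]]}
fixture []
bracket_top []
bolt_head []
swing_table []
block []
0.9 [0.18690992 0.51727558 0.24831968] [1.79996116e+02 1.62826381e-03 1.60133031e+02]
```

```bash
python3 - <<'E'
import cv2
a=cv2.imread("pics/scene0.png")[220:380,230:430]; b=cv2.imread("pics/top0.png")[140:270,220:360]
cv2.imwrite("pics/sc.png",cv2.resize(a,None,fx=3.75,fy=3.75,interpolation=2)); cv2.imwrite("pics/tc.png",cv2.resize(b,None,fx=4.5,fy=4.5,interpolation=2))
E
```

```text
(no output)
```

View pics/sc.png

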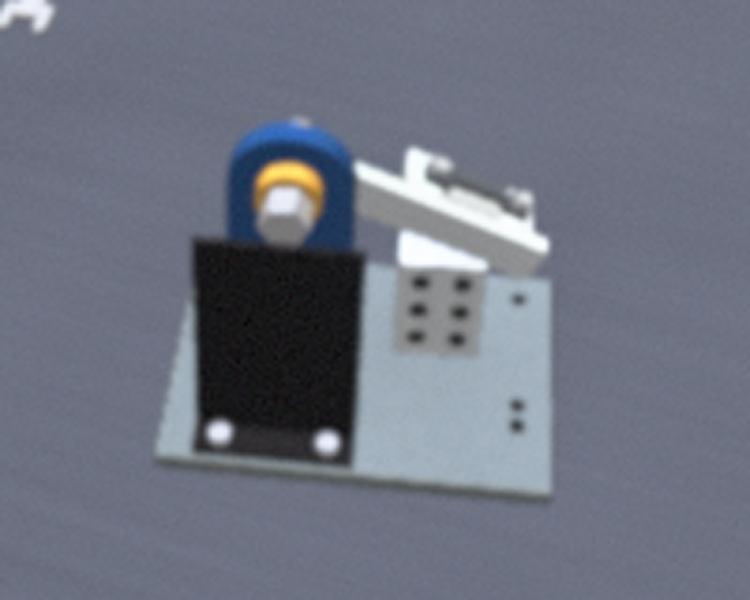

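View pics/tc.png

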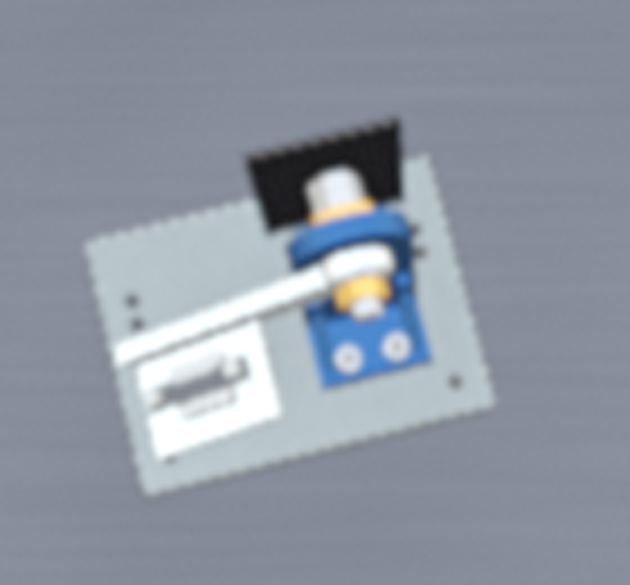

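View pics/top0.png

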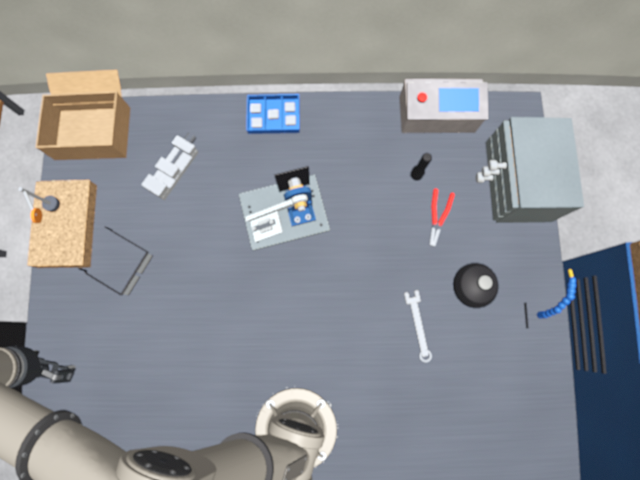

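```bash
cat > h.py <<'E'
from station import robot, fingers, vision, workorder, recognise
import cv2, numpy as np
from scipy.optimize import least_squares
from scipy.spatial.transform import Rotation as Ro
def proj(cam,P,T=None):
    "T: tool->world 4x4 for the wrist camera"
    k=vision.calibration(cam); P=np.atleast_2d(P)
    E=np.array(k["extrinsics"]) if T is None else np.linalg.inv(T@np.array(k["T_tool_cam"]))
    c=P@E[:3,:3].T+E[:3,3]; u=np.c_[c[:,0],-c[:,1]]/-c[:,2:]
    u*=1+k["k1"]*(u**2).sum(1,keepdims=True); m=np.array(k["mtx"])
    return u*[m[0,0],m[1,1]]+m[:2,2]
def tool():
    T=np.eye(4);T[:3,:3]=Ro.from_euler("xyz",robot.current_eef_rot(),degrees=True).as_matrix();T[:3,3]=robot.current_tool_pos();return T
def f2w(p,F): # F=(x,y,yaw)
    return np.atleast_2d(p)@Ro.from_euler("z",F[2]).as_matrix().T+[F[0],F[1],0]
E
python3 - <<'E'
from h import *
top=np.array([[250,157],[400,118],[85,243],[428,155],[495,403],[145,495]])/4.5+[220,140]
sc=np.array([[193,238],[365,253],[155,460],[550,495],[550,278]])/3.75+[230,220]
def res(q):
    F=q[:3];a,b=q[3:5];s=np.array
    x0,x1,y0,y1=a-.0825,a+.0825,b-.11,b+.11
    r1=proj("top",f2w([[.061,.045,.157],[.061,-.045,.157],[x1,y1,.012],[x1,y0,.012],[x0,y0,.012],[x0,y1,.012]],F))-top
    r2=proj("scene",f2w([[.063,-.045,.157],[.063,.045,.157],[x1,y0,.012],[x1,y1,.012],[x0,y1,.012]],F))-sc
    return np.r_[r1.ravel(),r2.ravel()]
s=least_squares(res,[.55,0,.2,0,.04])
print(s.x,np.round(s.fun.reshape(-1,2),1).tolist())
F=s.x[:3]; np.save("F.npy",F)
for c in("top","scene"): print(c,proj(c,f2w([[.038,0,.147],[0,0,.182]],F)))
for sg in (0,180):
  for z,l in((.30,0),(.149,-.4),(.149,0)):
    R=Ro.from_euler("z",F[2])*Ro.from_euler("x",l)*Ro.from_euler("xyz",[180,0,sg],degrees=True)
    P=f2w([.031,0,z],F)[0]; print(sg,z,l,P,R.as_euler("xyz",degrees=True),robot.inverse_kinematics(P,R.as_euler("xyz",degrees=True)))
E
```

```text
[ 0.5833709  -0.01582281  0.24523367  0.00424742  0.04550052] [[-1.6, -0.4], [0.1, -0.6], [-0.6, -1.2], [-0.7, -1.2], [-0.2, -0.9], [-0.3, -0.9], [-0.9, -0.8], [0.0, -0.8], [-0.4, -2.3], [0.5, -1.5], [-0.2, -0.5]]
top [[293.95075138 179.84090962]
 [297.07715823 189.8256576 ]]
scene [[305.26804261 279.56837739]
 [307.64737241 253.62088781]]
0 0.3 0 [ 0.6134434  -0.00829654  0.3       ] [180.           0.          14.05085434] [-28.86050962  29.21656756  46.49989864  71.19887474 -20.75074209
  87.89198514 -61.40595915]
0 0.149 -0.4 [ 0.6134434  -0.00829654  0.149     ] [157.08168819   0.          14.05085434] [-39.64883927  32.30706282  38.31316786  90.91715914   3.89196916
  59.58657823 -84.28432888]
0 0.149 0 [ 0.6134434  -0.00829654  0.149     ] [180.           0.          14.05085434] [-29.99187021  34.93050251  45.54080105  85.69531308 -25.74062803
  70.22251928 -56.79753719]
180 0.3 0 [ 0.6134434  -0.00829654  0.3       ] [-180.            0.         -165.94914566] [-21.92750559  26.68010318  33.87136597  70.89815096 -14.51869708
  86.56735848 113.96606462]
180 0.149 -0.4 [ 0.6134434  -0.00829654  0.149     ] [-1.57081688e+02  1.27222187e-14 -1.65949146e+02] [-27.34993381  29.10851037  19.63893911  90.41296393  15.39565191
  61.19963354  86.51850118]
180 0.149 0 [ 0.6134434  -0.00829654  0.149     ] [-180.            0.         -165.94914566] [-20.13348435  31.06853675  29.04006086  85.28983436 -15.70842975
  67.70817156 115.4415329 ]
```

```bash
python3 - <<'E'
from h import *
F=np.load("F.npy")
robot.line_to([0.187,0.517,0.36],velocity=.2)
R=(Ro.from_euler("z",F[2])*Ro.from_euler("x",np.pi)).as_euler("xyz",degrees=True)
robot.move_to(f2w([.045,0,.27],F)[0],R)
T=tool(); im=vision.grab_frame("wrist"); np.save("T1.npy",T)
print(T[:3,3],robot.current_time_s(),robot.current_joint_positions())
for l in("bolt_head","bracket_top"): print(l,[(round(d["p"],2),np.round(d["rect"],0).tolist()) for d in recognise(l,"wrist")[:2]])
pts=dict(bt=[0,0,.182],h0=[.020,0,.147],h1=[.038,0,.147],s1=[.061,.045,.157],s2=[.061,-.045,.157])
for n,p in pts.items(): print(n,proj("wrist",f2w(p,F),T).round(1))
cv2.imwrite("pics/w1.png",im[:,:,::-1])
E
```

```text
[ 0.62719066 -0.00292841  0.26996005] 4.1 [-28.5392118   31.60486931  46.02932488  72.12310204 -22.29836467
  85.14851202 -60.89539854]
bolt_head [(0.76, [324.0, 260.0, 31.0, 33.0])]
bracket_top [(0.93, [278.0, 262.0, 215.0, 182.0])]
bt [[323.6 319.2]]
h0 [[323.3 274.1]]
h1 [[323.4 252.1]]
s1 [[261.1 225.5]]
s2 [[386.5 226. ]]
```

View pics/w1.png

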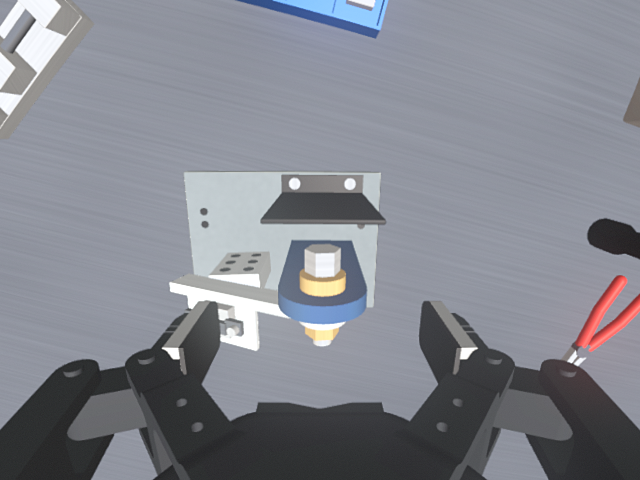

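```bash
python3 - <<'E'
from h import *
F=np.load("F.npy")
for a in np.arange(-.5,-.29,.05):
    Rx=Ro.from_euler("x",a)
    P=Rx.apply([[-.010,.15,.013],[-.010,.15,-.013],[-.020,.15,.013]])+[0,0,.147]
    print(round(a,2),((proj("scene",f2w(P,F))-[230,220])*3.75).round(0).tolist(), proj("wrist",f2w(P,F),np.load("T1.npy")).round(0).tolist())
E
python3 -c "
import cv2
a=cv2.imread('pics/w1.png')[220:360,150:380]
cv2.imwrite('pics/w1c.png',cv2.resize(a,None,fx=3.4,fy=3.4,interpolation=2))"
```

```text
-0.5 [[534.0, 265.0], [508.0, 291.0], [534.0, 252.0]] [[182.0, 279.0], [202.0, 271.0], [183.0, 289.0]]
-0.45 [[540.0, 256.0], [516.0, 284.0], [540.0, 244.0]] [[176.0, 282.0], [196.0, 273.0], [177.0, 292.0]]
-0.4 [[546.0, 248.0], [523.0, 277.0], [546.0, 235.0]] [[171.0, 285.0], [190.0, 276.0], [172.0, 295.0]]
-0.35 [[551.0, 238.0], [530.0, 269.0], [551.0, 226.0]] [[165.0, 288.0], [184.0, 278.0], [166.0, 298.0]]
-0.3 [[556.0, 229.0], [537.0, 260.0], [556.0, 217.0]] [[160.0, 291.0], [179.0, 281.0], [161.0, 301.0]]
```

View pics/w1c.png

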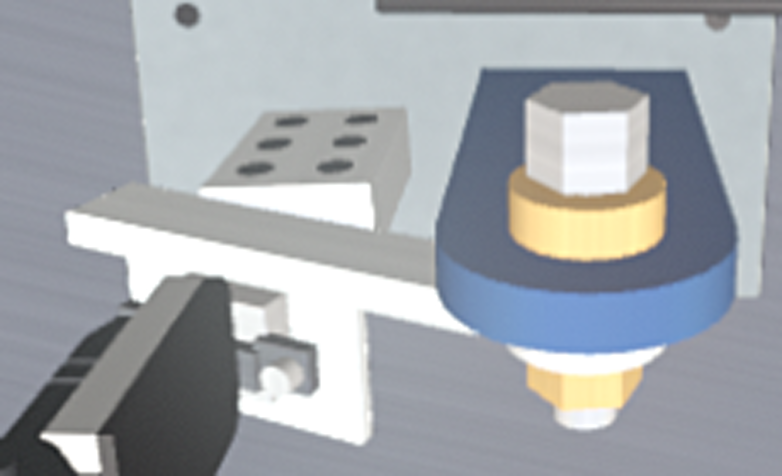

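```bash
cat >> h.py <<'E'
F=np.load("F.npy")
def pose(a,back,x=.032):
    "TCP pose: grasp point on bolt axis, leaning a, backed off by back"
    R=Ro.from_euler("z",F[2])*Ro.from_euler("x",a+np.pi)
    P=f2w([x,0,.147],F)[0]+R.apply([0,0,.002-back]); return P,R.as_euler("xyz",degrees=True)
E
python3 - <<'E'
from h import *
fingers.gripper_to(.6)
robot.move_to(*pose(-.38,.10))
f=robot.line_to(*pose(-.38,.0),velocity=.07,f_stop=12)
T=tool(); im=vision.grab_frame("wrist"); cv2.imwrite("pics/w2.png",im[:,:,::-1])
print(f,T[:3,3],pose(-.38,0),robot.current_contact_force(),robot.current_time_s(),robot.current_finger_gap())
E
```

```text
False [ 0.6149574  -0.00853171  0.14559397] (array([ 0.61459359, -0.0087734 ,  0.14514267]), array([1.58227604e+02, 1.27222187e-14, 1.40508543e+01])) [-0.70790597  0.45199606 -0.22058407] 6.7667 0.6039946668153047
```

View pics/w2.png

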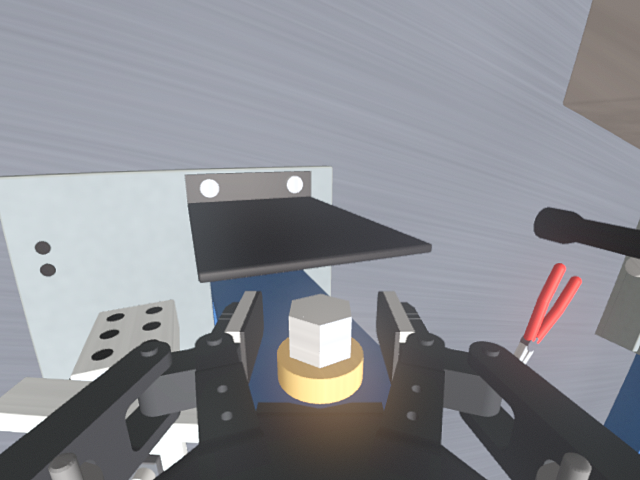

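```bash
python3 - <<'E'
from h import *
fingers.gripper_to(0,force=60)
print(robot.current_finger_gap(),robot.current_gripper_force(),robot.current_contact_force(),robot.current_torque(),robot.current_tool_pos())
fingers.gripper_to(0,force=110)
print(robot.current_finger_gap(),robot.current_gripper_force(),robot.current_contact_force(),robot.current_torque())
for a in(-.25,-.12,0.0):
    robot.line_to(*pose(a,0),velocity=.05)
    print(a,robot.current_gripper_force(),robot.current_contact_force().round(1),robot.current_torque().round(2),robot.current_eef_rot(),robot.current_time_s())
im=vision.grab_frame("wrist"); cv2.imwrite("pics/w3.png",im[:,:,::-1])
im=vision.grab_frame("scene")[220:380,230:430]; cv2.imwrite("pics/s3.png",cv2.resize(im[:,:,::-1],None,fx=3.75,fy=3.75,interpolation=2))
E
```

```text
0.26625441237976655 59.329262998653576 [-0.68148659  1.45279523  3.41544619] [ 0.08104837  0.16623999 -0.11725754] [ 0.61478569 -0.00885978  0.1456743 ]
0.2620747293409409 107.55451699253172 [-2.53599062  1.28095652  5.64464868] [ 0.12921107  0.36824924 -0.1688377 ]
-0.25 111.4504094235599 [-2.8  2.   6.5] [ 0.13  0.47 -0.08] [ 1.65795876e+02 -6.89999675e-02  1.39818393e+01] 7.625
-0.12 112.39667808171362 [-1.6  1.4  6.9] [ 0.07  0.45 -0.01] [ 1.73219442e+02 -5.74645164e-02  1.39794409e+01] 7.9083
0.0 113.13515016809106 [-1.6  0.3  7. ] [0.05 0.45 0.06] [-1.79900753e+02 -4.64488647e-02  1.39640289e+01] 8.175
```

View pics/w3.png

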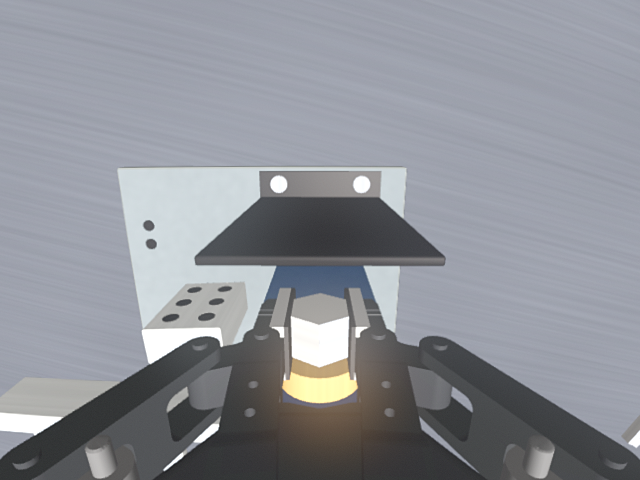

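View pics/s3.png

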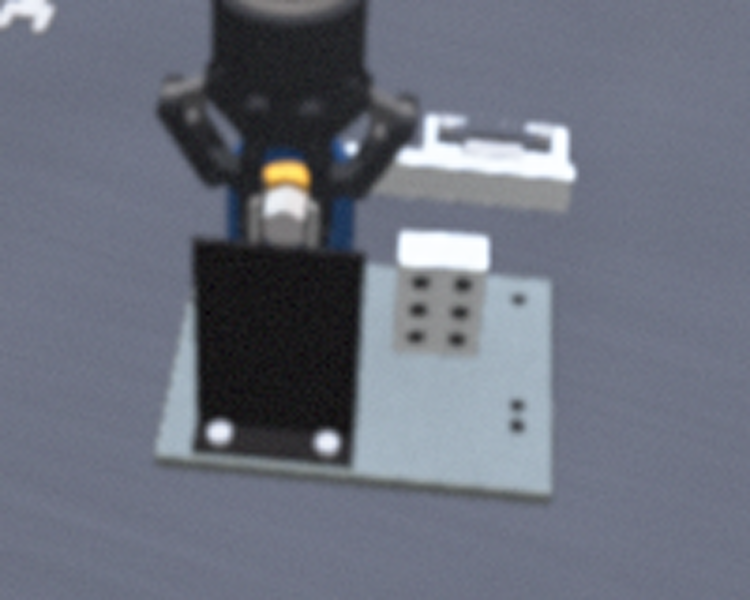

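```bash
python3 - <<'E'
from h import *
for a in (-.07,-.035,0,.035,.07):
    P=Ro.from_euler("x",a).apply([[-.010,.15,.013],[-.010,.15,-.013],[-.010,.06,-.013]])+[0,0,.147]
    print(a,((proj("scene",f2w(P,F))-[230,220])*3.75).round(0).tolist())
robot.pause(.3); print(robot.current_gripper_force(),robot.current_contact_force(),robot.current_eef_rot())
im=vision.grab_frame("scene"); print(recognise("swing_table","scene")[:1],recognise("block","scene")[:1])
E
```

```text
-0.07 [[569.0, 183.0], [561.0, 218.0], [398.0, 196.0]]
-0.035 [[570.0, 176.0], [563.0, 211.0], [399.0, 193.0]]
0 [[571.0, 169.0], [565.0, 204.0], [400.0, 190.0]]
0.035 [[571.0, 161.0], [567.0, 197.0], [401.0, 188.0]]
0.07 [[571.0, 154.0], [568.0, 190.0], [402.0, 185.0]]
113.06738737039268 [-1.65894025  0.63944889  6.02662587] [ 1.79949492e+02 -3.42985447e-02  1.40288023e+01]
[{'rect': [354.2, 262.6, 51.6, 26.9], 'p': 0.69}] [{'rect': [349.9, 301.2, 25.4, 35.0], 'p': 0.71}]
```

```bash
python3 - <<'E'
from h import *
def slope():
    g=cv2.cvtColor(vision.grab_frame("scene"),cv2.COLOR_RGB2GRAY).astype(float)
    c=np.arange(340,378); r=[]
    for u in c:
        d=g[265:279,u]-g[266:280,u]; d=np.clip(d,0,None); k=d.argmax(); w=d[max(k-2,0):k+3]
        r.append(265.5+(np.arange(max(k-2,0),max(k-2,0)+len(w))*w).sum()/w.sum())
    r=np.array(r);p=np.polyfit(c,r,1); ok=abs(r-np.polyval(p,c))<.6; p=np.polyfit(c[ok],r[ok],1)
    return p[0].round(4),np.polyval(p,360).round(2),ok.sum()
print(slope())
robot.line_to(*pose(.02,0),velocity=.03); robot.pause(.5)
print(slope(),robot.current_gripper_force(),robot.current_contact_force(),robot.current_time_s())
for a in (-.035,0,.035):
    q=proj("scene",f2w(Ro.from_euler("x",a).apply([[-.010,.15,-.013],[-.010,.06,-.013]])+[0,0,.147],F)); s=(q[0]-q[1])[1]/(q[0]-q[1])[0]; print(a,s.round(4),(q[1,1]+s*(360-q[1,0])).round(2))
E
```

```text
(np.float64(0.142), np.float64(265.34), np.int64(6))
(np.float64(-0.2283), np.float64(267.89), np.int64(8)) 113.05225015617907 [-2.80724114 -0.43554635  6.13331162] 9.575
-0.035 0.1108 274.12
0 0.0845 272.74
0.035 0.0582 271.37
```

```bash
python3 - <<'E'
from h import *
g=cv2.cvtColor(vision.grab_frame("scene"),cv2.COLOR_RGB2GRAY).astype(float)
cv2.imwrite("pics/s4.png",cv2.resize(g[250:300,320:400],None,fx=8,fy=8,interpolation=0))
print(g[258:282:1,345:380:6].astype(int).T)
E
```

```text
[[250 251 251 251 251 237 184 146 141 143 140 142 142 145 132 120 114 115
  110 113 111 112 117 162]
 [223 250 252 252 250 236 186 148 141 142 144 138 142 140 133 123 112 114
  116 115 112 113 116 143]
 [231 234 232 239 250 250 236 183 146 142 143 142 141 145 146 135 121 114
  114 111 115 112 113 122]
 [227 231 227 239 249 251 236 185 149 144 147 142 142 141 140 133 122 115
  112 113 112 113 112 112]
 [161 207 229 240 248 252 252 239 186 148 146 145 144 142 146 145 134 121
  113 111 113 111 113 113]
 [110 154 231 252 254 254 252 241 189 152 145 147 146 145 146 139 137 125
  116 112 110 110 111 111]][ WARN:0@0.433] global loadsave.cpp:1063 imwrite_ Unsupported depth image for selected encoder is fallbacked to CV_8U.
```

View pics/s4.png

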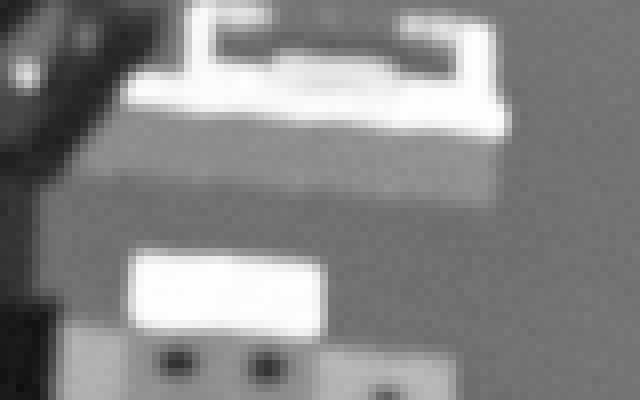

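```bash
python3 -c "
from station import *
from station import workorder
print(workorder.close_job())"
```

```text
the job is handed in; nothing more can be done
None
```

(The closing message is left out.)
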